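# Bin the broken knob, fit the spare on the stirrer's D-shaft and hold it pressed

### The arm

A 6-joint arm with a two-finger parallel gripper is mounted at the origin on the work surface. World frame = base frame: x ahead of the robot, y to its left, z up, the work surface at z = 0. Lengths are in mm, angles in rad, forces in N, time in s.
With the tool pointing down it reaches from about 350 to 875 mm from the base axis. Payload 4.2 kg.
Tool frame: the origin (TCP) lies on the mounting face of the last link; the fingertips stand 173 mm ahead of it and the grasp point (between the pads) lies grip_point_offset ahead of it (grip_point_offset is the distance from the TCP to the grasp point, in mm); z points along the fingers, y is the line along which they close (so a half turn about z gives the same grasp; the last joint's range is limited). The gripper opens to 85 mm and grips with 20 to 120 N. Pads are 22 mm wide; open, the fingers measure 114 mm over their backs; the gripper's body (76 mm by 85 mm) begins 54 mm behind the grasp point. The pads swing forward as they close: fully open they stand 13 mm farther back than shut.
Start: joints at [0.259, 0.385, 0.008, 0, -1.194, -0.259], TCP at [624.98, 0.025, 404.712] pointing down, gripper open.
Joint ranges: [-3.14, 3.14], [-1.21, 2.06], [-1.07, 1.41], [-3.16, 2.05], [-2.99, -0.16], [-3.1, 3.1]. Speed limits (rad/s): [2.79, 2.79, 3.14, 3.14, 3.14, 3.14].

### API

Orientations are given as a unit quaternion [x, y, z, w].
In Python, from bench import read_state, get_image, job_done, recognise, place_of, grip_point_offset gives the robot as it stands. The module is installed in compiled form; this text tells all that it offers.
- The arm moves only by the tool carry_out, never from a script. Its arguments are lists of equal length, an entry for each row: "slide": the shift along the tool's x, y, z in m, a list of three; "roll": the turn about the tool's z in degrees; "claw": the finger opening in m, from 0 to 0.0854. A call has 1 to 8 rows; each row is the pose to reach, as a shift and turn from the pose commanded when the call began, along the tool's axes at that moment; what a row does not reach only later rows make up. A row lasts 1/8 s, in which the tool goes at most 62.5 mm and 10.7 degrees, less where a joint would pass 70% of its speed; a pose out of reach is approached as far as the arm can. A call with a gripper value outside its range is refused whole. The fingers move at their own pace and stop on an object; the grip force is fixed at half the most. Time passes only in rows, so rows that repeat a pose let the fingers close. It gives the time, the measured TCP pose, the force, the opening and the grip force at its end, in the units of the state.
- read_state(): the state, without advancing time (a new reading comes with each control period).
- get_image(name): name is "scene" or "side" or "wrist"; returns a dict with "img" (420x560x3 uint8, red, green, blue), "z_map" (420x560 float32, mm along the optical axis (not along the pixel's ray), 0 where there is no reading), "mtx" (3x3 intrinsics, pixels), "world_from_camera" (4x4, takes a point from camera to world coordinates); the wrist camera has in their place "T_tool_cam" (4x4, takes a point from camera to tool coordinates, whose origin is the TCP and whose axes are the flange's). Camera axes: x right, y up, looking along -z (the intrinsics and any distortion apply to the point x, -y, -z); pixel columns grow to the right and rows downward; lengths in mm; the calibration is good to about 2 mm. A picture is of the moment at which its call begins: read the wrist's pose just before it.
- job_done(): hands the job in; it is judged then, once.
Trained networks look in a picture, given as the dict that the camera call returned (one of the last four; its "shot" number tells which), for a name from the list of things; names that differ only in an ending like _2 or _b are one class to them, and where a whole thing is asked for, a point or a joint stands for the part that bears it (a point fixed in the world has none). Each returns a list of dicts, best first, with "conf" (0 to 1); they miss things now and then, are a little off and sometimes report something else, mostly with a low value. They report only what shows in the picture. A call takes as long as a camera call. They do not tell look-alikes from the thing itself.
- recognise(picture, thing): "at" ([column, row] in pixels, amid what is visible of it).
- place_of(picture, thing): "at" ([column, row] in pixels: a listed point, or the origin of a listed thing).
The state is a dict: "clock": time; "joints": joint angles; "joint_vel": joint speeds; "joint_efforts": joint torques, N m; "position": TCP position; "ee_rot": TCP orientation; "contact_force": force on the tool from outside, world axes, zero at the start; "wrist_torque": the same for the moment, N m; "gripper_width": finger opening in mm; "grasp_force": force on a finger pad.
Only numpy, scipy, OpenCV 4.12 (cv2) and the standard library are available. Lean on these libraries where they do the work, as an engineer would, in place of code of your own. Each camera call takes 0.05 s, during which the arm holds its last target. There are 200 camera calls.

### The job

Two white pointer knobs stand on the desk; the one whose pointed nose has snapped off is scrap: put it into the grey scrap bin first. Then take the whole knob, turn it so that its D-shaped hole matches the bare D-shaft of the bottle stirrer, push it fully home on the shaft, and press the knob down with the sprung shaft until it bottoms. Finish while still holding the knob pressed all the way down, do not let go, and leave the other things on the desk where they are.

Things in the scene. Friction and masses are not known exactly. Their poses are not given: they have to be found in the camera images.
- knob_center (a point): Centre (half-way up, on the hole axis) of the whole knob: white plastic, 38 mm tall, upright on the desk, loose, about 45 g. From above: a bar 28 mm wide (y) with flat parallel sides from x = -16 to +16 mm, where to grip it, a pointed nose to x = +42 mm and a blunt narrower tail to x = -26 mm. z is up. A D-shaped hole opens in its underside, 19 mm below this point.
- knob_nose (a point): Tip of the whole knob's pointed nose, half-way up; 42 mm along the knob's +x from its hole axis.
- knob_hole (a point): Mouth centre of the whole knob's D-hole, in its underside; axes as the knob's. The hole is blind, 16 mm deep, round with 6.8 mm radius but for a flat 3.0 mm from the axis on the nose (+x) side.
- reject_center (a point): Centre (half-way up, on the hole axis) of the broken knob: the same white knob, 38 mm tall, upright on the desk, loose, about 35 g, but the nose has snapped off, so that it ends bluntly with a jagged face at x = +13 to +17 mm; flat gripping sides 28 mm apart (y) from x = -16 to +13 mm; tail to x = -26 mm; z up.
- scrap_bin: Open grey plastic bin, fixed, 160 x 160 mm outside, 55 mm tall, walls 4 mm; origin at the centre of its underside, on the desk, x and y along its sides, z up.
- shaft_tip (a point): Top end, on the axis, of the stirrer's bare upright steel D-shaft: radius 6 mm with a flat 2 mm from the axis; x points out through the flat (knob's nose, +x, goes along this x); z up. The last 4 mm taper in by 2.2 mm. Unpressed it is 26 mm above the stirrer's panel. It cannot turn; it sinks when pressed, this point with it. With a knob fully home the knob's underside is 16 mm below this point.
- shaft (a joint): How far the shaft is pressed down, m: 0 free, 0.008 at its stop. The spring takes 2.8 N to start and 8.4 N at the stop. It springs back when let go.
- stirrer: White bottle stirrer, fixed, 200 x 160 mm, panel 50 mm above the desk; origin at the centre of its underside. The shaft stands on its centre line 62 mm towards its -x edge; a steel plate with a glass beaker (top 94 mm above the desk, 66 mm wide) stands 40 mm towards its +x edge.
- dropper_a_center (a point): Centre of an amber dropper bottle with a pointed red cap, 34 mm wide, 85 mm tall; to be left alone.
- dropper_b_center (a point): Centre of a white dropper bottle with a pointed red cap, 34 mm wide, 85 mm tall; to be left alone.
- flask_center (a point): Centre of a bigger clear bottle with a pointed red cap, 56 mm wide, 130 mm tall; to be left alone.
- spool_center (a point): Centre of a steel wire spool lying flat, 44 mm wide, 22 mm tall; to be left alone.
- pot_center (a point): Centre of a small glass jar, 38 mm wide, 35 mm tall; to be left alone.
- screwdriver_center (a point): Handle of a black screwdriver lying on the desk, 140 mm long; to be left alone.
Things that resemble listed ones, but are neither listed nor needed, are in the scene too. Leave any blue look-alike of the part that bears reject_center alone.

How it is judged:
By the outcome, as a careful person would: the job done as asked, in the order asked, and still so for the second after the job is handed in, while the arm keeps its last pose, push and grip.
It also fails if it takes over 61 s, if anything falls off the work surface, if the arm or the gripper's body presses on something with over 40 N, if the wrist force passes 120 N, or if a joint passes its speed limit or range.

## Working session

There is one attempt and no reset: what is moved stays moved. The work goes in short steps, Python scripts to look and compute and a tool call to move; the robot and the scene stay as the last step left them, time stands still between calls to the robot, and variables do not carry over. Pictures are saved under pics/ and viewed, at most 10 in all, crops included, and the job is handed in when it is done.

Besides the shell and the picture viewer there is one more tool, called after "Emit:" in YAML: its name, and indented under it one key for each argument. carry_out: Moves the arm, as the interface text tells. Its arguments: {"type":"object","properties":{"slide":{"type":"array"},"roll":{"type":"array"},"claw":{"type":"array"}},"required":["slide","roll","claw"]}

```bash
mkdir -p pics; cat > h.py <<'E'
import numpy as np, cv2
from scipy.spatial.transform import Rotation as R
from bench import *
def cam2w(p,st=None):
    if "world_from_camera" in p: return np.array(p["world_from_camera"])
    T=np.eye(4);T[:3,:3]=R.from_quat(st["ee_rot"]).as_matrix();T[:3,3]=st["position"];return T@np.array(p["T_tool_cam"])
def ray(p,uv,W):
    K=np.array(p["mtx"]);d=np.array([(uv[0]-K[0,2])/K[0,0],-(uv[1]-K[1,2])/K[1,1],-1]);return W[:3,3],W[:3,:3]@d
def at_z(p,uv,z,W):
    o,d=ray(p,uv,W);return o+d*(z-o[2])/d[2]
def depth_pt(p,uv,W):
    o,d=ray(p,uv,W);return o+d*p["z_map"][int(round(uv[1])),int(round(uv[0]))]
def cloud(p,W):
    K=np.array(p["mtx"]);v,u=np.mgrid[0:420,0:560];d=np.stack([(u-K[0,2])/K[0,0],-(v-K[1,2])/K[1,1],-np.ones(u.shape)],-1)
    return W[:3,3]+(d*p["z_map"][...,None])@W[:3,:3].T
def save(p,n): cv2.imwrite("pics/"+n,p["img"][...,::-1])
E
python3 - <<'E'
from h import *
np.set_printoptions(precision=1,suppress=True)
print(grip_point_offset, read_state()) if not callable(grip_point_offset) else print(grip_point_offset(),read_state())
for c in ["scene","side","wrist"]:
    st=read_state();p=get_image(c);save(p,c+"0.png");W=cam2w(p,st);print(c,[k for k in p],W[:3,3])
    print(p["mtx"])
    for t,z in [("knob_center",19),("knob_nose",19),("reject_center",19),("scrap_bin",0),("shaft_tip",76),("stirrer",0)]:
        for r in place_of(p,t)[:4]:
            print(t,np.array(r["at"]),round(r["conf"],2),at_z(p,r["at"],z,W)[:2])
pics=[cv2.imread(f"pics/{c}0.png") for c in ["scene","side","wrist"]]
E
```

```text
154.70000000000002 {'clock': 0.0, 'joints': array([ 0.3,  0.4,  0. , -0. , -1.2, -0.3]), 'joint_vel': array([-0.,  0.,  0., -0., -0.,  0.]), 'joint_efforts': array([ -0. , -39.2,  18.8,   4.2,  -0. ,   0. ]), 'position': array([624.8,   0. , 403.6]), 'ee_rot': array([-0.7,  0.7,  0. , -0. ]), 'contact_force': array([-0.1, -0.2, -0.5]), 'wrist_torque': array([ 0.,  0., -0.]), 'grasp_force': 0.0, 'gripper_width': 85.36766046626289}
scene ['img', 'z_map', 'mtx', 'world_from_camera', 'shot'] [1151.5  -33.8  814.3]
[[404.8   0.  287.8]
 [  0.  404.8 213.8]
 [  0.    0.    1. ]]
knob_center [295.6 224.7] 0.72 [540.9 -35. ]
knob_nose [294.2 238.8] 0.75 [583.7 -37.9]
reject_center [235.9 208.1] 0.77 [ 490.  -188.6]
reject_center [272.2 206. ] 0.55 [481.4 -95.9]
reject_center [253.2 227.2] 0.5 [ 550.5 -139.5]
scrap_bin [150.6 229.4] 0.73 [ 547.8 -400.2]
shaft_tip [397. 212.] 0.55 [542.7 202.9]
stirrer [391.9 248.1] 0.88 [593.4 198.5]
side ['img', 'z_map', 'mtx', 'world_from_camera', 'shot'] [231.2 493.1 489. ]
[[407.2   0.  275.1]
 [  0.  407.2 207.1]
 [  0.    0.    1. ]]
knob_nose [256.5 23
[... 219 characters left out ...]
_tip [193.4 308.5] 0.59 [535.5 203.6]
shaft_tip [347.1 299.7] 0.5 [355.7  88.6]
stirrer [173.5 323.1] 0.85 [599.3 189.6]
wrist ['img', 'z_map', 'mtx', 'T_tool_cam', 'shot'] [624.3 -75.4 373.9]
[[326.8   0.  278.1]
 [  0.  326.8 204.2]
 [  0.    0.    1. ]]
knob_center [352.9 141. ] 0.66 [544.1 -36.6]
knob_center [296.  311.1] 0.34 [601.8 175.8]
knob_center [242.4 167.6] 0.34 [663.6  -7.8]
knob_nose [310.5 140.6] 0.69 [589.6 -37.1]
reject_center [358.3  35.5] 0.87 [ 545.6 -138.8]
reject_center [423.3  86.6] 0.61 [475.8 -91.6]
scrap_bin [352.1 137.9] 0.47 [540.9 -38. ]
shaft_tip [358.5 362.1] 0.61 [534.3 202.1]
shaft_tip [136.1 119.6] 0.49 [749.8 -61.6]
stirrer [296.7 313.3] 0.59 [599.6 192.6]
```

View pics/scene0.png

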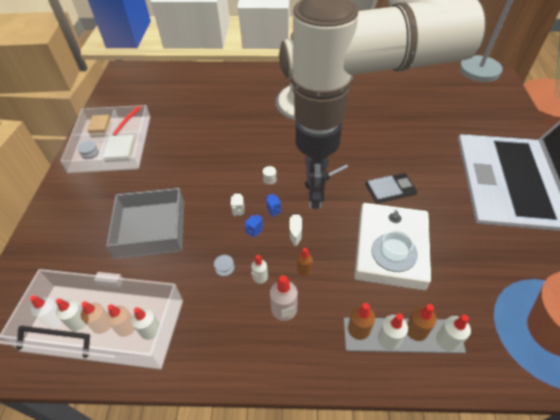

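View pics/wrist0.png

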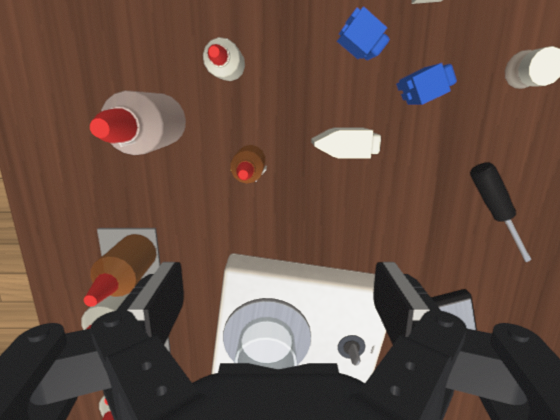

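View pics/side0.png

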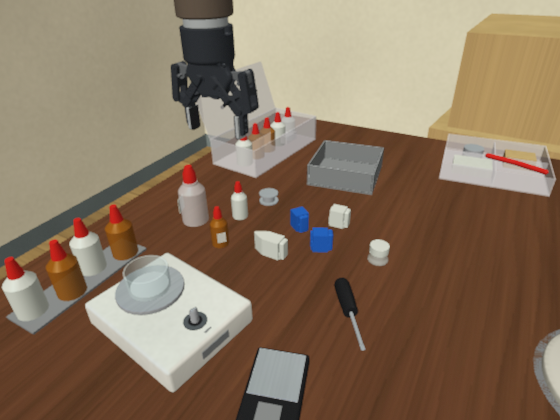

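The pictures show these candidates:
- **Whole knob:** scene (295,229), wrist (347,143). It is white with a pointed nose.
- **Broken knob:** white block at scene (237,204), side (340,216).
- **Blue look-alikes:** scene (273,204) and (253,225). Leave these alone.
- **White jar:** scene (269,174).
- **Bin and shaft:** bin at scene (147,222), shaft at (396,213).

I choose the white block at about (490,-189) as the broken knob, and I'll move the wrist camera over it to check.

Emit:
carry_out:
  slide:
    - [0.045, 0.05, 0.04]
    - [0.08, 0.09, 0.07]
    - [0.114, 0.135, 0.1]
    - [0.114, 0.135, 0.1]
    - [0.114, 0.135, 0.1]
  roll: [0, 0, 0, 0, 0]
  claw: [0.085, 0.085, 0.085, 0.085, 0.085]

```text
clock: 1.68
position: [490.0, -114.4, 305.0]
ee_rot: [-0.707, 0.707, -0.0, 0.0]
contact_force: [0.6, 0.6, 0.6]
gripper_width: 84.9
grasp_force: 0.0
```

```bash
cat >> h.py <<'E'
def white_parts(p,W,zlo,zhi,smin=0):
    """components of white pixels with heights in range: centroid, min-area rect of world xy, contour pts"""
    C=cloud(p,W);hsv=cv2.cvtColor(p["img"],cv2.COLOR_RGB2HSV)
    m=((hsv[...,1]<70)&(hsv[...,2]>110)&(C[...,2]>zlo)&(C[...,2]<zhi)&(p["z_map"]>0)).astype(np.uint8)
    n,l,s,c=cv2.connectedComponentsWithStats(m)
    out=[]
    for i in range(1,n):
        if s[i,4]>150:
            P=C[l==i];out.append((c[i],s[i],P,cv2.minAreaRect(P[:,:2].astype(np.float32))))
    return out
E
python3 - <<'E'
from h import *
np.set_printoptions(precision=1,suppress=True)
st=read_state();p=get_image("wrist");W=cam2w(p,st);print(st["position"],W[:3,3]);np.save("ref.npy",p["z_map"]);
for t in ["reject_center","knob_center","knob_nose"]:
    for r in place_of(p,t): print(t,np.array(r["at"]),r["conf"],at_z(p,r["at"],19,W)[:2])
for c,s,P,r in white_parts(p,W,30,48): print(c,s,P.mean(0),np.median(P[:,2]),r)
cv2.imwrite("pics/w1.png",p["img"][...,::-1])
E
```

```text
[ 490.  -114.4  305. ] [ 489.3 -189.8  274.2]
reject_center [207.8 170.1] 0.93 [ 545.1 -139.4]
reject_center [293.3 108.9] 0.87 [ 478.  -185.8]
reject_center [294.2 224. ] 0.73 [476.1 -93.8]
knob_center [216.1 285.4] 0.66 [544.4 -35.9]
knob_nose [213.7 287.6] 0.53 [546.7 -33.7]
[300.5 107.4] [ 269   86   62   45 2193] [ 473.8 -187.    37.8] 37.92979903899163 ((473.84088134765625, -186.59703063964844), (42.293975830078125, 28.035762786865234), 4.207162380218506)
[ 44.5 199.8] [ 14 183  47  46 793] [ 664.4 -120.9   39.3] 39.403069963823896 ((670.0496215820312, -121.49839782714844), (19.10689926147461, 36.39185333251953), 35.132240295410156)
[437.  210.5] [ 413  189   48   44 1601] [ 366.9 -110.6   34.8] 34.92017848338011 ((366.0419616699219, -109.74467468261719), (34.056365966796875, 34.83986282348633), 44.08925247192383)
[211.9 295.1] [ 182  278   62   35 1884] [544.5 -37.8  37.3] 37.91566672155156 ((544.9515380859375, -35.93870162963867), (50.893741607666016, 29.14322853088379), 0.09094737470149994)
```

View pics/w1.png

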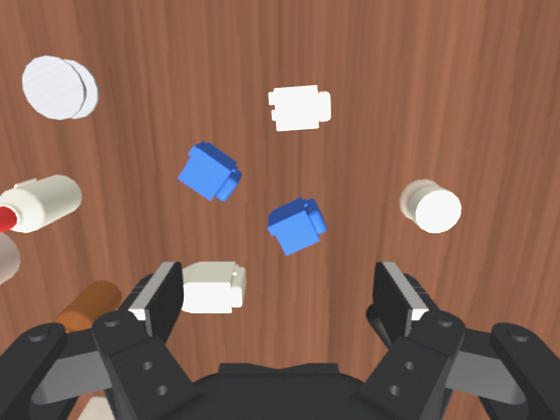

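The close view shows the broken knob at pixel (298,107): white, with a jagged left face (+x) and its tail on the right. Its top is at z≈38 and it measures 42×28 mm, rotated 4.2°, all consistent with the description. The blue look-alikes are at (210,170) and (297,225), and the whole knob is at (213,288).

Emit:
carry_out:
  slide:
    - [0.036, 0.006, 0.01]
    - [0.072, 0.013, 0.02]
    - [0.072, 0.013, 0.03]
    - [0.072, 0.013, 0.04]
    - [0.072, 0.013, 0.04]
    - [0.072, 0.013, 0.04]
    - [0.072, 0.013, 0.04]
    - [0.072, 0.013, 0.04]
  roll: [10.7, 21.4, 32.1, 42.8, 53.5, 64.2, 74.9, 85.6]
  claw: [0.055, 0.055, 0.055, 0.055, 0.055, 0.055, 0.055, 0.055]

```text
clock: 2.88
position: [478.3, -185.4, 265.2]
ee_rot: [-0.036, 0.999, -0.0, 0.001]
contact_force: [0.3, 0.5, 0.4]
gripper_width: 55.1
grasp_force: 0.0
```

Emit:
carry_out:
  slide:
    - [0, 0, 0.045]
    - [0, 0, 0.086]
    - [0, 0, 0.086]
    - [0, 0, 0.086]
    - [0, 0, 0.086]
    - [0, 0, 0.086]
    - [0, 0, 0.086]
    - [0, 0, 0.086]
  roll: [0, 0, 0, 0, 0, 0, 0, 0]
  claw: [0.055, 0.055, 0.055, 0.055, 0.02, 0.02, 0.02, 0.02]

```text
clock: 3.88
position: [477.8, -186.0, 180.5]
ee_rot: [-0.039, 0.999, -0.0, 0.002]
contact_force: [-0.3, 1.6, 6.8]
gripper_width: 27.3
grasp_force: 59.7
```

Emit:
carry_out:
  slide:
    - [0, 0, -0.06]
    - [0, 0, -0.1]
    - [-0.013, -0.055, -0.1]
    - [-0.026, -0.11, -0.1]
    - [-0.04, -0.166, -0.1]
    - [-0.053, -0.223, -0.1]
    - [-0.053, -0.223, -0.1]
    - [-0.053, -0.223, -0.1]
  roll: [0, 0, 0, 0, 0, 0, 0, 0]
  claw: [0.02, 0.02, 0.02, 0.02, 0.02, 0.02, 0.02, 0.02]

```text
clock: 4.88
position: [546.3, -404.1, 278.4]
ee_rot: [-0.038, 0.999, 0.0, -0.0]
contact_force: [-0.1, 1.3, -0.8]
gripper_width: 27.1
grasp_force: 59.3
```

```bash
python3 - <<'E'
from h import *
np.set_printoptions(precision=1,suppress=True)
st=read_state();print(st["position"],st["gripper_width"],st["grasp_force"])
for c in ["scene","side"]:
    p=get_image(c);W=cam2w(p)
    for r in place_of(p,"scrap_bin")[:2]: print(c,r,at_z(p,r["at"],0,W))
    C=cloud(p,W)
    m=(C[...,2]>51)&(C[...,2]<59)&(abs(C[...,0]-548)<110)&(abs(C[...,1]+403)<110)
    print(m.sum(),np.percentile(C[m],[2,98],axis=0))
E
```

```text
[ 546.3 -404.1  278.4] 27.081444785518336 59.339807610958815
scene {'at': [148.6, 229.1], 'conf': 0.98} [ 546.9 -405.5    0. ]
scene {'at': [304.5, 260.9], 'conf': 0.65} [633.8 -12.8  -0. ]
389 [[ 457.5 -489.1   51.2]
 [ 632.5 -313.9   56.4]]
side {'at': [343.6, 175.1], 'conf': 0.93} [ 546.3 -398.6    0. ]
side {'at': [350.0, 129.6], 'conf': 0.57} [ 643.8 -703.5    0. ]
322 [[ 454.2 -486.8   51.1]
 [ 626.9 -311.7   55.5]]
```

Emit:
carry_out:
  slide:
    - [0, 0, 0.05]
    - [0, 0, 0.083]
    - [0, 0, 0.083]
    - [0, 0, 0.083]
    - [0, 0, 0.083]
    - [0, 0, 0.083]
    - [0, 0, 0.04]
    - [0, 0, -0.02]
  roll: [0, 0, 0, 0, 0, 0, 0, 0]
  claw: [0.02, 0.02, 0.02, 0.05, 0.05, 0.05, 0.05, 0.05]

```text
clock: 6.08
position: [546.5, -404.1, 298.5]
ee_rot: [-0.038, 0.999, 0.001, -0.002]
contact_force: [1.5, -0.9, 0.3]
gripper_width: 49.9
grasp_force: 0.0
```

Emit:
carry_out:
  slide:
    - [-0.017, 0.058, -0.03]
    - [-0.034, 0.116, -0.04]
    - [-0.05, 0.175, -0.04]
    - [-0.067, 0.234, -0.04]
    - [-0.084, 0.295, -0.04]
    - [-0.102, 0.36, -0.04]
    - [-0.102, 0.36, -0.04]
    - [-0.102, 0.36, -0.04]
  roll: [0, 0, 0, 0, 0, 0, 0, 0]
  claw: [0.055, 0.055, 0.055, 0.055, 0.055, 0.055, 0.055, 0.055]

```text
clock: 7.08
position: [620.9, -37.1, 339.2]
ee_rot: [-0.039, 0.999, 0.0, 0.0]
contact_force: [0.3, -0.5, 0.1]
gripper_width: 55.1
grasp_force: 0.0
```

```bash
python3 - <<'E'
from h import *
np.set_printoptions(precision=2,suppress=True)
p=get_image("scene");W=cam2w(p);save(p,"s2.png");np.savez("scene2.npz",img=p["img"],z=p["z_map"],K=p["mtx"],W=W)
st=read_state();p=get_image("wrist");W=cam2w(p,st);print(st["position"],st["joints"])
for t in ["knob_center","knob_nose","shaft_tip"]:
    z=76 if t=="shaft_tip" else 19
    for r in place_of(p,t): print(t,np.array(r["at"]),r["conf"],at_z(p,r["at"],z,W)[:2])
for c,s,P,r in white_parts(p,W,32,44): print(c,s,P.mean(0),np.median(P[:,2]),r)
s2=cv2.imread("pics/s2.png")[170:270,90:190];cv2.imwrite("pics/v2.png",np.hstack([cv2.resize(s2,(315,315)),cv2.resize(p["img"][...,::-1],(420,315))]))
E
```

```text
[620.79 -38.03 339.05] [ 0.2   0.43 -0.09  0.   -1.05 -1.69]
knob_center [290.7 103.1] 0.72 [544.14 -33.2 ]
knob_center [186.5 251.7] 0.34 [ 688.95 -121.95]
knob_nose [283.1 155.4] 0.94 [588.72 -36.05]
[468.91 154.19] [ 420   43  103  231 2047] [576.41 115.78  38.25] 38.38051402386316 ((585.8811645507812, 114.708740234375), (3.5690085887908936, 196.20947265625), 80.75899505615234)
[288.18 110.18] [ 270   70   39   88 2488] [550.02 -35.43  37.96] 37.96939456599057 ((553.7717895507812, -35.38750457763672), (28.111852645874023, 67.00627136230469), 89.81082916259766)
[195.23 237.13] [174 230  35  23 207] [ 664.49 -108.85   38.24] 38.27427217357291 ((666.9493408203125, -109.74124145507812), (31.998462677001953, 12.751848220825195), 59.512489318847656)
[ 12.93 331.3 ] [  0 292  22  87 885] [ 779.21 -287.59   38.  ] 38.062427894544555 ((785.347412109375, -287.5395812988281), (95.59176635742188, 14.878691673278809), 2.5718915462493896)
[262.36 307.4 ] [248 298  28  27 211] [732.56 -44.64  38.24] 38.36362112937354 ((734.4971923828125, -43.097206115722656), (33.709964752197266, 6.604358673095703), 53.73587417602539)
```

View pics/v2.png

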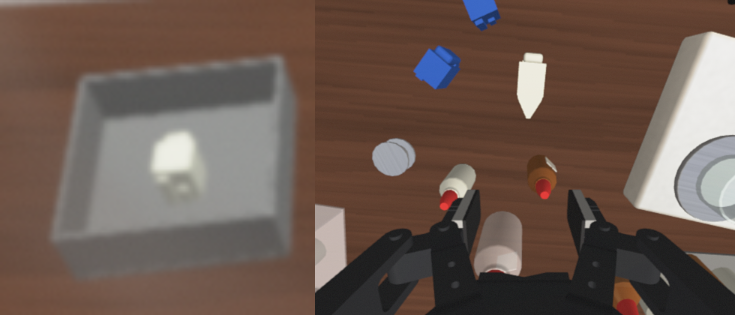

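The broken knob is in the bin (crop at about (180,165)). The whole knob shows at (531,85) in the right half, with its nose along +x, the hole axis at about (546,-35.4) and an angle of about 0°. Next I'll look down at the shaft.

Emit:
carry_out:
  slide:
    - [0, 0.06, 0]
    - [0, 0.12, 0]
    - [-0.002, 0.18, 0.02]
    - [-0.002, 0.237, 0.039]
    - [-0.002, 0.237, 0.039]
    - [-0.002, 0.237, 0.039]
    - [-0.002, 0.237, 0.039]
  roll: [0, 0, 0, 0, 0, 0, 0]
  claw: [0.055, 0.055, 0.055, 0.055, 0.055, 0.055, 0.055]

```text
clock: 8.2
position: [605.2, 197.4, 300.4]
ee_rot: [-0.037, 0.999, 0.0, 0.0]
contact_force: [0.5, -0.1, 0.3]
gripper_width: 55.2
grasp_force: 0.0
```

```bash
python3 - <<'E'
from h import *
np.set_printoptions(precision=2,suppress=True)
st=read_state();p=get_image("wrist");W=cam2w(p,st);print(st["position"],st["ee_rot"],W[:3,3])
for r in place_of(p,"shaft_tip"): print(np.array(r["at"]),r["conf"],at_z(p,r["at"],76,W)[:2])
C=cloud(p,W);np.savez("sh.npz",img=p["img"],C=C)
near=np.hypot(C[...,0]-535,C[...,1]-202)<25
m=near&(C[...,2]>73.5)&(C[...,2]<79)
P=C[m];print(len(P),P.mean(0),P.min(0),P.max(0),cv2.minAreaRect(P[:,:2].astype(np.float32)))
v,u=np.where(m);print(u.min(),u.max(),v.min(),v.max())
cu,cv_=int(u.mean()),int(v.mean())
print(C[...,2][cv_-16:cv_+20:2,cu-16:cu+18:2].astype(int))
cr=p["img"][cv_-30:cv_+30,cu-40:cu+40,::-1];cv2.imwrite("pics/sh.png",cv2.resize(cr,None,fx=10,fy=10,interpolation=cv2.INTER_CUBIC));print("crop origin",cu-40,cv_-30)
E
```

```text
[605.23 197.42 300.35] [-0.04  1.    0.    0.  ] [529.49 191.66 269.47]
[300.4 115.7] 0.65 [535.46 205.03]
171 [535.71 203.38  75.33] [531.8  197.48  73.55] [540.08 208.04  77.5 ] ((535.1865844726562, 203.30555725097656), (10.688514709472656, 7.567454814910889), 73.56395721435547)
287 305 109 124
[[50 50 50 50 50 51 51 51 51 50 51 51 50 50 51 51 50]
 [50 50 52 51 51 49 51 50 52 52 50 50 52 51 51 51 51]
 [51 50 51 50 52 51 52 53 51 52 50 52 50 50 52 50 53]
 [50 52 50 51 50 52 51 52 52 51 51 51 52 50 52 51 50]
 [52 52 51 50 51 51 51 51 51 53 51 51 51 51 50 51 51]
 [51 53 52 52 51 70 72 72 72 72 73 53 50 51 52 52 51]
 [51 51 51 51 73 73 74 75 75 75 73 72 51 52 51 51 50]
 [51 52 51 70 73 75 75 77 77 75 76 73 70 51 51 52 51]
 [51 51 51 72 74 76 75 75 75 76 75 74 71 51 51 51 51]
 [51 51 51 73 72 73 74 77 76 75 75 76 72 50 52 50 50]
 [52 52 51 52 51 71 73 74 74 77 77 75 73 52 51 51 50]
 [51 51 52 51 51 51 52 73 72 74 75 76 73 52 51 51 51]
 [51 52 51 51 51 51 52 52 51 72 74 74 71 51 51 50 50]
 [52 52 51 50 50 51 51 52 52 51 51 72 51 51 52 51 52]
 [50 51 52 52 50 52 51 51 52 52 51 52 51 50 51 51 52]
 [52 51 51 51 50 51 52 51 52 51 52 51 51 51 51 51 51]
 [50 51 51 52 51 51 50 51 52 51 52 50 50 51 51 50 51]
 [51 50 50 51 50 51 50 50 51 51 52 50 50 50 51 50 51]]
crop origin 257 85
```

View pics/sh.png

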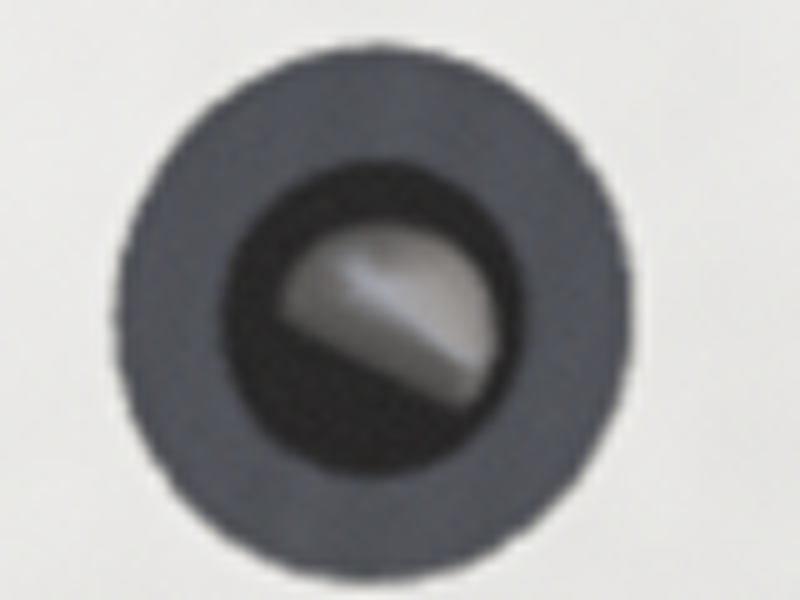

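```bash
python3 - <<'E'
from h import *
np.set_printoptions(precision=2,suppress=True)
imgs=[]
acc=[]
for i in range(6):
    st=read_state();p=get_image("wrist");imgs.append(p["img"].astype(float));acc.append(p["z_map"])
W=cam2w(p,st);print(st["position"],"cam axis",-W[:3,2])
g=np.mean(imgs,0).mean(-1).astype(np.float32)
p["z_map"]=np.median(acc,0);C=cloud(p,W)
# ring outer: dark vs panel
ring=(g<130).astype(np.uint8);ring[:85]=0;ring[145:]=0;ring[:,:257]=0;ring[:,337:]=0
cs,_=cv2.findContours(ring,cv2.RETR_EXTERNAL,cv2.CHAIN_APPROX_NONE);c=max(cs,key=len)
P=np.array([at_z(p,q,50.5,W)[:2] for q in c[:,0]],np.float32);print("ring",cv2.fitEllipse(P))
# rectified images on planes z=72 and 76, 0.1mm/px, centred 535,203; rows=x, cols=y
out=[]
for z in (72,76):
    xs=np.arange(525,546,.1);ys=np.arange(193,214,.1);X,Y=np.meshgrid(xs,ys,indexing="ij")
    Q=np.stack([X-W[0,3],Y-W[1,3],np.full(X.shape,z)-W[2,3]],-1)@W[:3,:3]
    K=np.array(p["mtx"]);u=K[0,2]+K[0,0]*Q[...,0]/-Q[...,2];v=K[1,2]+K[1,1]*Q[...,1]/Q[...,2]
    r=cv2.remap(g,u.astype(np.float32),v.astype(np.float32),cv2.INTER_CUBIC)
    out.append(cv2.resize(cv2.cvtColor(np.clip(r,0,255).astype(np.uint8),cv2.COLOR_GRAY2BGR),(390,390)))
    # mask shaft: brighter than the hole & inside
    m=((r>70)&(np.hypot(X-535.3,Y-203.3)<8)).astype(np.uint8)
    n,l,s,cc=cv2.connectedComponentsWithStats(m);k=1+np.argmax(s[1:,4]);c,_=cv2.findContours((l==k).astype(np.uint8),cv2.RETR_EXTERNAL,cv2.CHAIN_APPROX_NONE)
    q=max(c,key=len)[:,0];B=np.stack([525+q[:,1]*.1,193+q[:,0]*.1],1)
    # D fit: arc circle radius 6 + flat; optimise cx,cy,theta,R,d
    from scipy.optimize import least_squares
    def f(a):
        d=B-a[:2];n_=np.array([np.cos(a[2]),np.sin(a[2])])
        rr=np.hypot(*d.T)-a[3];ff=d@n_-a[4];return np.maximum(rr,ff)
    s=least_squares(f,[535.3,203.3,-.4,5,2],loss="soft_l1",f_scale=.3)
    print(z,s.x[:2],np.degrees(s.x[2]),s.x[3:],np.sqrt(np.mean(s.fun**2)))
m=(np.hypot(C[...,0]-535.5,C[...,1]-203)<10)
for lo,hi in [(62,90),(74.5,90)]:
    q=C[m&(C[...,2]>lo)];print(lo,len(q),q.mean(0),cv2.minAreaRect(q[:,:2].astype(np.float32)))
cv2.imwrite("pics/rect.png",np.hstack(out))
E
```

```text
[604.9  198.49 299.92] cam axis [ 0.29  0.02 -0.96]
ring ((536.8480224609375, 203.05068969726562), (32.483489990234375, 32.656402587890625), 99.50511932373047)
72 [537.01 202.87] -22.371621436937062 [6.36 1.48] 0.1019404574371574
76 [536.86 202.66] -22.45570539499747 [6.23 1.44] 0.10165335170273915
62 251 [535.42 203.59  73.84] ((535.2896118164062, 203.861572265625), (11.759727478027344, 8.058292388916016), 68.72406005859375)
74.5 116 [535.48 203.82  75.43] ((535.2960815429688, 203.9877471923828), (9.017019271850586, 4.972993850708008), 68.57785034179688)
```

View pics/rect.png

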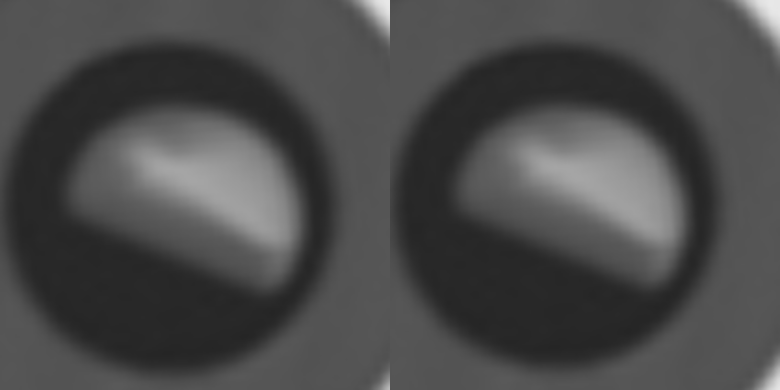

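In the rectified picture the flat faces down-left. The D-fit puts its normal at about -22° in the world and the axis at about (536.9,203), which agrees with the ring centre. Now I'll fetch the knob.

Emit:
carry_out:
  slide:
    - [0.019, -0.057, 0]
    - [0.038, -0.114, 0]
    - [0.057, -0.171, 0.02]
    - [0.076, -0.228, 0.04]
    - [0.076, -0.228, 0.05]
    - [0.076, -0.228, 0.05]
    - [0.076, -0.228, 0.05]
    - [0.076, -0.228, 0.05]
  roll: [0, 0, 2, 4.4, 4.4, 4.4, 4.4, 4.4]
  claw: [0.055, 0.055, 0.055, 0.055, 0.055, 0.055, 0.055, 0.055]

```text
clock: 9.6
position: [547.1, -33.0, 250.3]
ee_rot: [-0.001, 1.0, 0.0, 0.001]
contact_force: [-0.2, 0.5, 0.7]
gripper_width: 55.0
grasp_force: 0.0
```

```bash
python3 - <<'E'
from h import *
np.set_printoptions(precision=4,suppress=True)
for i in range(4):
    s=read_state();get_image("scene") if i<3 else 0;print(s["position"],s["ee_rot"])
st=s;p=get_image("wrist");W=cam2w(p,st)
for t in ["knob_center","knob_nose"]:
    for r in place_of(p,t)[:2]: print(t,r,at_z(p,r["at"],19,W)[:2])
for c,s,P,r in white_parts(p,W,32,44): print(c,s,P.mean(0),r)
save(p,"w3.png")
E
```

```text
[547.1472 -33.0128 250.3495] [-0.001   1.      0.0001  0.0008]
[547.0131 -33.1378 250.2389] [-0.0009  1.      0.0001  0.0007]
[546.8947 -33.2905 250.1493] [-0.0008  1.      0.0001  0.0005]
[546.7768 -33.4733 250.0515] [-0.0006  1.      0.0001  0.0004]
knob_center {'at': [275.5, 224.8], 'conf': 0.98} [546.8937 -35.235 ]
knob_center {'at': [276.4, 278.9], 'conf': 0.73} [586.7485 -34.6802]
knob_nose {'at': [277.0, 279.8], 'conf': 0.85} [587.4486 -34.2664]
[526.9996 254.6433] [ 487  156   73  186 2820] [560.4239 118.0739  37.8815] ((559.4105224609375, 118.22504425048828), (4.05251407623291, 120.78080749511719), 81.34122467041016)
[274.6386 238.0461] [ 251  190   48  106 4009] [548.6443 -35.6246  37.8344] ((553.5970458984375, -35.567604064941406), (67.56639099121094, 28.010820388793945), 0.11306280642747879)
[150.625  389.1477] [139 380  20  22 176] [ 662.4123 -122.8171   38.6494] ((663.9879760742188, -124.38058471679688), (3.6875858306884766, 19.651599884033203), 34.111995697021484)
```

Emit:
carry_out:
  slide:
    - [0, -0.001, 0.04]
    - [0, -0.001, 0.069]
    - [0, -0.001, 0.069]
    - [0, -0.001, 0.069]
    - [0, -0.001, 0.069]
    - [0, -0.001, 0.069]
    - [0, -0.001, 0.069]
    - [0, -0.001, 0.069]
  roll: [0, 0, 0, 0, 0, 0, 0, 0]
  claw: [0.055, 0.055, 0.055, 0.055, 0.015, 0.015, 0.015, 0.015]

```text
clock: 10.9
position: [547.2, -35.0, 182.2]
ee_rot: [-0.0, 1.0, 0.0, 0.001]
contact_force: [-0.6, 0.4, 6.1]
gripper_width: 27.3
grasp_force: 59.7
```

```bash
cat > k.py <<'E'
from h import *
np.set_printoptions(precision=2,suppress=True)
st=read_state();p=get_image("wrist");Wt=np.array(p["T_tool_cam"])
print(st["position"],R.from_quat(st["ee_rot"]).as_euler("zyx",degrees=True),st["contact_force"],st["gripper_width"])
save(p,"held.png")
C=cloud(p,Wt)  # tool frame
hsv=cv2.cvtColor(p["img"],cv2.COLOR_RGB2HSV);med=np.median
m=((hsv[...,1]<70)&(hsv[...,2]>110)&(abs(C[...,2]-143)<5)&(abs(C[...,0])<50)&(abs(C[...,1])<25)).astype(np.uint8)
n,l,s,c=cv2.connectedComponentsWithStats(m);k=1+np.argmax(s[1:,4]);P=C[l==k];print(s[k],P.mean(0),med(P[:,2]),P.min(0),P.max(0))
print("tool rect",cv2.minAreaRect(P[:,:2].astype(np.float32)))
for t in ["knob_center","knob_nose"]:
    for r in place_of(p,t)[:2]: print(t,r)
E
python3 k.py
```

```text
[547.16 -35.02 182.2 ] [ 179.97    0.17 -179.98] [-0.57  0.37  6.14] 27.33355632734868
[ 223  234  110  135 8515] [  1.03  -0.06 144.23] 144.22021801987069 [-33.27 -21.84 138.03] [ 27.85  20.2  148.  ]
tool rect ((-1.6487541198730469, -3.3553848266601562), (61.79247283935547, 40.06278991699219), 13.291982650756836)
knob_center {'at': [281.1, 276.2], 'conf': 0.67}
knob_nose {'at': [278.5, 346.3], 'conf': 0.62}
```

View pics/held.png

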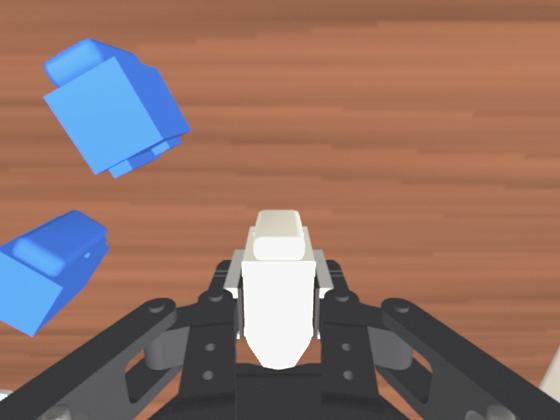

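The knob is held squarely: tail at about (278,245), nose tip at (278,368), and both flats against the pads at columns 244 and 314. I'll carry it above the shaft and roll it 22°.

Emit:
carry_out:
  slide:
    - [0, 0, -0.06]
    - [0, 0.02, -0.11]
    - [0.002, 0.08, -0.11]
    - [0.004, 0.14, -0.11]
    - [0.007, 0.19, -0.11]
    - [0.009, 0.237, -0.11]
    - [0.009, 0.237, -0.11]
    - [0.009, 0.237, -0.11]
  roll: [0, 0, 5, 10, 16, 22, 22, 22]
  claw: [0.015, 0.015, 0.015, 0.015, 0.015, 0.015, 0.015, 0.015]

```text
clock: 12.05
position: [537.2, 201.6, 290.5]
ee_rot: [0.19, 0.982, -0.0, -0.0]
contact_force: [0.5, -0.2, -0.3]
gripper_width: 27.0
grasp_force: 59.2
```

Emit:
carry_out:
  slide:
    - [0, 0, 0]
    - [0, 0, 0]
  roll: [0, 0]
  claw: [0.015, 0.015]

```text
clock: 12.3
position: [537.6, 200.7, 290.8]
ee_rot: [0.192, 0.981, -0.0, -0.0]
contact_force: [-0.8, 0.2, -0.4]
gripper_width: 27.0
grasp_force: 59.2
```

```bash
python3 k.py; python3 - <<'E'
from h import *
np.set_printoptions(precision=2,suppress=True)
# midline & orientation of held knob from wrist, and check from the scene/side
st=read_state();p=get_image("wrist");hsv=cv2.cvtColor(p["img"],cv2.COLOR_RGB2HSV)
C=cloud(p,np.array(p["T_tool_cam"]))
for r in (265,285,300,315):
    w=[u for u in range(225,335) if hsv[r,u,2]>225 and hsv[r,u,1]<60]
    a,b=C[r,w[0]],C[r,w[-1]];print(r,w[0],w[-1],a,b,(a+b)[1]/2)
W=cam2w(p,st)
for cn in("scene","side"):
    p=get_image(cn);W=cam2w(p)
    for r in place_of(p,"shaft_tip")[:1]: print(cn,r,at_z(p,r["at"],76,W))
E
```

```text
[537.63 200.71 290.77] [-157.91   -0.01  180.  ] [-0.85  0.24 -0.37] 27.041229230196187
[ 242  234   73  135 8089] [  0.45  -0.35 144.36] 144.28147833376374 [-34.06 -14.84 138.18] [ 27.76  13.76 147.98]
tool rect ((-3.1488037109375, -0.6082563400268555), (61.829463958740234, 28.57915496826172), 0.22798757255077362)
knob_center {'at': [281.7, 274.6], 'conf': 0.94}
knob_nose {'at': [276.8, 349.9], 'conf': 0.79}
265 243 313 [ 16.47 -13.88 144.03] [ 16.23  13.09 144.44] -0.393076792190012
285 245 311 [  8.06 -13.32 143.52] [  7.9   12.5  143.74] -0.40972651983624964
300 245 311 [  1.21 -13.54 143.68] [  1.15  12.69 143.74] -0.4234158969440305
315 246 310 [ -6.21 -13.42 144.31] [ -6.01  12.52 144.  ] -0.44920641164736175
scene {'at': [396.6, 212.6], 'conf': 0.56} [544.58 201.71  76.  ]
side {'at': [194.2, 309.4], 'conf': 0.64} [533.46 204.42  76.  ]
```

Emit:
carry_out:
  slide:
    - [0, 0.0023, 0.02]
    - [0, 0.0023, 0.025]
    - [0, 0.0023, 0.025]
    - [0, 0.0023, 0.025]
    - [0, 0.0023, 0.025]
    - [0, 0.0023, 0.025]
  roll: [0, 0, 0, 0, 0, 0]
  claw: [0.015, 0.015, 0.015, 0.015, 0.015, 0.015]

```text
clock: 13.45
position: [538.5, 203.9, 266.1]
ee_rot: [0.191, 0.982, 0.0, 0.0]
contact_force: [-0.4, 1.6, 0.1]
gripper_width: 27.0
grasp_force: 59.3
```

```bash
python3 - <<'E'
from h import *
np.set_printoptions(precision=2,suppress=True)
a=[];tiles=[]
for i in range(6):
    a.append(read_state()["position"]);p=get_image(["side","scene"][i%2])
    if i<2:
        c=p["img"][270:330,150:240] if i==0 else p["img"][180:240,350:440]
        tiles.append(cv2.resize(c[...,::-1],(396,264),interpolation=cv2.INTER_CUBIC))
print(np.array(a));print(read_state()["contact_force"]);cv2.imwrite("pics/pre.png",np.hstack(tiles))
E
```

```text
[[538.45 203.94 266.11]
 [538.42 203.94 265.98]
 [538.42 203.95 265.94]
 [538.42 203.93 265.89]
 [538.4  203.92 265.79]
 [538.4  203.93 265.79]]
[-0.25 -0.18 -0.55]
```

View pics/pre.png

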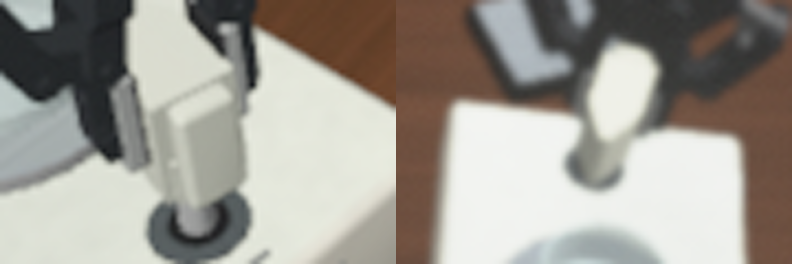

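The pictures show the shaft under the middle of the knob, with the gripper clear of the beaker. The measured position is 1 mm off in y, so I'll correct it and descend gently.

Emit:
carry_out:
  slide:
    - [-0.0005, -0.001, 0]
    - [-0.0005, -0.001, 0.003]
    - [-0.0005, -0.001, 0.006]
    - [-0.0005, -0.001, 0.009]
    - [-0.0005, -0.001, 0.011]
    - [-0.0005, -0.001, 0.012]
    - [-0.0005, -0.001, 0.012]
  roll: [0, 0, 0, 0, 0, 0, 0]
  claw: [0.015, 0.015, 0.015, 0.015, 0.015, 0.015, 0.015]

```text
clock: 14.62
position: [538.5, 202.8, 253.6]
ee_rot: [0.191, 0.982, -0.0, -0.0]
contact_force: [-0.1, -0.8, -0.4]
gripper_width: 27.0
grasp_force: 59.3
```

Emit:
carry_out:
  slide:
    - [0, 0, 0.002]
    - [0, 0, 0.004]
    - [0, 0, 0.006]
    - [0, 0, 0.006]
    - [0, 0, 0.006]
  roll: [0, 0, 0, 0, 0]
  claw: [0.015, 0.015, 0.015, 0.015, 0.015]

```text
clock: 15.25
position: [538.5, 202.8, 247.7]
ee_rot: [0.191, 0.982, 0.0, 0.0]
contact_force: [0.8, -0.3, -1.4]
gripper_width: 27.3
grasp_force: 59.3
```

Emit:
carry_out:
  slide:
    - [0, 0, 0.002]
    - [0, 0, 0.004]
    - [0, 0, 0.006]
    - [0, 0, 0.0075]
    - [0, 0, 0.009]
    - [0, 0, 0.009]
    - [0, 0, 0.009]
  roll: [0, 0, 0, 0, 0, 0, 0]
  claw: [0.015, 0.015, 0.015, 0.015, 0.015, 0.015, 0.015]

```text
clock: 16.12
position: [538.5, 202.8, 239.0]
ee_rot: [0.191, 0.982, 0.0, 0.0]
contact_force: [-2.0, -0.3, 4.7]
gripper_width: 27.3
grasp_force: 59.6
```

The force is 4.7 N at about 3 mm of spring travel, so the knob is home. Now I'll press to the stop.

Emit:
carry_out:
  slide:
    - [0, 0, 0.0015]
    - [0, 0, 0.003]
    - [0, 0, 0.004]
    - [0, 0, 0.005]
    - [0, 0, 0.005]
    - [0, 0, 0.005]
  roll: [0, 0, 0, 0, 0, 0]
  claw: [0.015, 0.015, 0.015, 0.015, 0.015, 0.015]

```text
clock: 16.88
position: [538.5, 202.9, 234.3]
ee_rot: [0.191, 0.982, 0.0, 0.0]
contact_force: [-1.8, 0.1, 6.5]
gripper_width: 27.1
grasp_force: 60.0
```

Emit:
carry_out:
  slide:
    - [0, 0, 0.0005]
    - [0, 0, 0.001]
    - [0, 0, 0.0015]
    - [0, 0, 0.0015]
    - [0, 0, 0.0015]
  roll: [0, 0, 0, 0, 0]
  claw: [0.015, 0.015, 0.015, 0.015, 0.015]

```text
clock: 17.5
position: [538.5, 202.9, 233.8]
ee_rot: [0.19, 0.982, 0.0, 0.0]
contact_force: [-3.9, -2.0, 11.7]
gripper_width: 27.1
grasp_force: 60.8
```

Emit:
carry_out:
  slide:
    - [0, 0, 0.0007]
    - [0, 0, 0.0015]
    - [0, 0, 0.0015]
    - [0, 0, 0.0015]
    - [0, 0, 0.0015]
  roll: [0, 0, 0, 0, 0]
  claw: [0.015, 0.015, 0.015, 0.015, 0.015]

```text
clock: 18.12
position: [538.6, 202.9, 233.6]
ee_rot: [0.19, 0.982, 0.0, 0.001]
contact_force: [-5.7, -1.7, 18.6]
gripper_width: 26.9
grasp_force: 61.8
```

```bash
python3 - <<'E'
from h import *
np.set_printoptions(precision=2,suppress=True)
t=[]
for c in("side","scene"):
    p=get_image(c);i=p["img"][...,::-1]
    t.append(cv2.resize(i[260:340,140:260] if c=="side" else i[160:260,100:250],(396,264),interpolation=cv2.INTER_CUBIC))
cv2.imwrite("pics/end.png",np.hstack(t))
for k in range(4):
    st=read_state();p=get_image("wrist");print(st["position"],st["contact_force"],st["grasp_force"])
C=cloud(p,cam2w(p,st));print("knob top z",np.median(C[290:320,260:300,2]),"in tool",np.median(cloud(p,np.array(p["T_tool_cam"]))[290:320,260:300,2]))
E
```

```text
[538.57 202.92 233.54] [-6.93 -1.59 19.69] 61.779376957565546
[538.56 202.92 233.56] [-7.07 -1.72 19.21] 61.77852096967399
[538.55 202.93 233.54] [-7.28 -2.06 19.21] 61.77870171144605
[538.55 202.92 233.55] [-7.   -1.17 18.15] 61.77781216800213
knob top z 89.41039684280244 in tool 144.14088447202627
```

View pics/end.png

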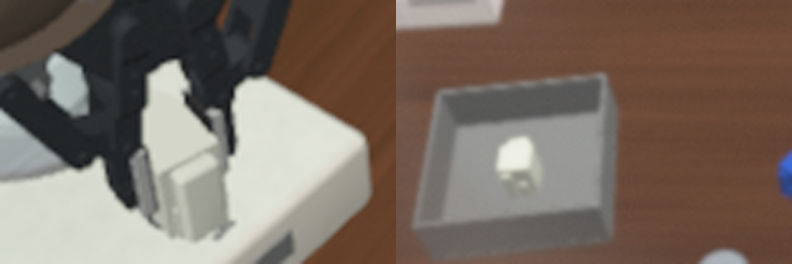

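The knob sits on the panel with its underside at about 52 mm (top at about 90 mm). The press is at a hard stop with 18–19 N, the grip has not slipped, and the broken knob is in the bin.

```bash
python3 -c "from bench import *; print(job_done())"
```

```text
the job is handed in; nothing more can be done
None
```

The broken knob is in the scrap bin, and the whole knob is fully home on the D-shaft and held pressed against its stop (about 18 N); the job was handed in after about 18 s on the robot's clock, but no verdict came back.

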